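# Press the filter capsule onto its vacuum spigot

## Task

Take the larger of the two white filter capsules and press it, socket end down, onto the stouter of the two tapered spigots until the rim of its socket meets the stand's shoulder and friction alone holds it there. Then let go; leave the small capsule standing where it is.

Things in the scene. Friction and masses are not known exactly. Their poses are not given: they have to be found in the camera images.
- capsule_center (a point): Larger capsule, round, upright, 90 mm tall, 0.045 kg, standing on its socket; point on its axis, half-way up. Heights over its lower rim: 0-44 mm ribbed tapered socket (outside 40 mm wide at the rim, 33 above; inside 34 at the rim, 25 at 7 mm up, 44 deep); 44-49 grey collar, 54 mm wide, a ledge fingertips can push on; 49-90 plain white housing 40 mm wide, to grip; flat top.
- small_capsule_center (a point): Smaller capsule of the same pattern, not to be used: 78 mm tall, housing 26 mm and collar 38 mm wide, standing on the bench. Point on its axis, half-way up (39 mm above its lower rim).
- stout_stand_shoulder (a point): Centre of the shoulder at the stout spigot's foot, 26 mm above the bench. Fixed base 90 mm wide. Steel spigot, upright: 26 mm wide at the foot, 24 at 30 mm up, then a pointed nose to 41 mm up. Set on lightly, the capsule's rim stops 5 to 7 mm above the shoulder; a push growing to about 15-20 N brings it down. The other stand (spigot 16 mm at the foot) may be left or right of it.
- panel_foot (a point): Nearest lower corner, on the bench, of the tall fixed side panel of the hood: an upright wall 18 mm thick and up to 0.57 m high that runs from here straight away from the robot, to the right of the work. All the work lies to its left; keep the arm and gripper clear of it, passing in front of this corner or well above.
Mind the look-alikes: they are no part of the job. Leave any pink look-alike of the part that bears capsule_center alone. What is shaped like the part that bears small_capsule_center but green is not meant.

How it is judged:
At the end, for the whole second after the job is handed in: The larger capsule sits upright (within 10 degrees, centres within 10 mm) and at rest on the stouter spigot, the rim of its socket within 3 mm of the shoulder; the small capsule stands upright within 30 mm of where it was (z of capsule_center in the frame of stout_stand_shoulder between 0.04 and 0.048 m and horizontal distance between capsule_center and stout_stand_shoulder below 0.01 m and angle between each of capsule_center, small_capsule_center's own z axis and vertical below 0.17 rad and linear speed of capsule below 0.02 m/s and distance of small_capsule_center from where it was at the start of the episode below 0.03 m); the robot touches nothing.
It fails at once if the small capsule is knocked over or moved more than 50 mm (angle between small_capsule_center's own z axis and vertical above 0.7 rad or distance of small_capsule_center from where it was at the start of the episode above 0.05 m).
It also fails if it takes over 45 s, if anything falls off the work surface, if the arm or the gripper's body presses on something with over 40 N, if the wrist force passes 120 N, or if a joint passes its speed limit or range.

## Robot

A 6-joint arm with a two-finger parallel gripper is mounted at the origin on a cart in front of the work surface, level with it; the furniture and walls round the work are solid. World frame = base frame: x ahead of the robot, y to its left, z up, the work surface at z = 0. Lengths are in m, angles in rad, forces in N, time in s.
With the tool pointing down it reaches from about 0.35 to 0.85 m from the base axis. Payload 8.1 kg.
Tool frame: the origin (TCP) lies midway between the tips of the shut fingers; the grasp point (between the pads) lies 19 mm behind it (grip_depth is the z of the grasp point in the tool frame, in m); z points along the fingers, y is the line along which they close (so a half turn about z gives the same grasp; the last joint's range is limited). The gripper opens to 93 mm and grips with 3 to 60 N. Pads are 15 mm wide; open, the fingers measure 128 mm over their backs; the gripper's body (75 mm by 188 mm) begins 65 mm behind the grasp point.
Start: joints at [-1.379, 0.13, 1.488, -0, 1.523, -0.085], TCP at [0.164, -0.577, 0.219] pointing down, gripper open.
Joint ranges: [-2.96, 2.96], [-0.89, 2.26], [0.02, 2.5], [-1.34, 4.48], [0, 2.73], [-2.66, 2.66]. Speed limits (rad/s): [2.39, 2.39, 2.79, 3.14, 3.14, 3.14].

## Interface

Orientations are given as a unit quaternion [w, x, y, z].
In Python, from plant import * gives the robot as it stands.
- The arm moves only by the shell command python3 -m pendant 'ROWS' [OPENING] [FORCE]. ROWS is JSON, a list of rows, each a list of 4 numbers: the shift along the tool's x, y, z in mm, then the turn about the tool's z in degrees. A call has 1 to 12 rows; each row is the pose to reach, as a shift and turn from the pose commanded when the call began, along the tool's axes at that moment; what a row does not reach only later rows make up. A row lasts 1/12 s, in which the tool goes at most 41.7 mm and 7.16 degrees, less where a joint would pass 70% of its speed; a pose out of reach is approached as far as the arm can. A call with a gripper value outside its range is refused whole. OPENING is the gripper command: -1 is shut, 1 is fully open, values between are in proportion, set as the call begins (- or left out, the last holds). The fingers move at their own pace and stop on an object; FORCE is the grip in N (left out, the last holds). Time passes only in rows, so rows that repeat a pose let the fingers close. It gives the time, the measured TCP pose, the force, the opening and the grip force at its end, in the units of the state.
- observe(): the state, without advancing time (a new reading comes with each control period).
- camera(name): name is "scene" or "top" or "wrist"; returns (picture, depth): 400x640x3 uint8, blue, green, red; 400x640 float32, m along the optical axis (not along the pixel's ray), 0 where there is no reading.
- get_calibration(name): a dict with "fx", "fy", "cx", "cy" (pixels), "R" (3x3) and "t" (3): a world point X has camera coordinates R X + t. Camera axes: x right, y down, z forward; pixel columns grow to the right and rows downward; lengths in m; the calibration is good to about 2 mm. The wrist camera is an equidistant fisheye: a pixel r from the principal point sees the ray r / f radians off the axis. A picture is of the moment at which its call begins: read the wrist's pose just before it. get_calibration takes no time and is no camera call; for the wrist camera it gives the pose at the moment of the call.
- hand_in(): hands the job in; it is judged then, once.
The state is a dict: "clock": time; "joint_pos": joint angles; "qd": joint speeds; "joint_efforts": joint torques, N m; "position": TCP position; "ee_rot": TCP orientation; "contact_force": force on the tool from outside, world axes, zero at the start; "torque": the same for the moment, N m; "width": finger opening in m; "gripper_force": force on a finger pad.
Only numpy, scipy, OpenCV 4.12 (cv2) and the standard library are available. Lean on these libraries where they do the work, as an engineer would, in place of code of your own. Each camera call takes 0.05 s, during which the arm holds its last target. There are 200 camera calls.

## Working session

There is one attempt and no reset: what is moved stays moved. The work goes in short steps, Python scripts to look and compute and a shell command to move; the robot and the scene stay as the last step left them, time stands still between calls to the robot, and variables do not carry over. Pictures are saved under pics/ and viewed, at most 10 in all, crops included, and the job is handed in when it is done.

```bash
mkdir -p pics; cat > h.py <<'E'
from plant import *
import numpy as np, cv2
from scipy.spatial.transform import Rotation as Rn
def world(name,d,c=None):
    c=c or get_calibration(name); R=np.array(c["R"]);t=np.array(c["t"])
    v,u=np.mgrid[:400,:640].astype(float)
    x=(u-c["cx"])/c["fx"];y=(v-c["cy"])/c["fy"]
    P=np.stack([x*d,y*d,d],-1)
    return (P-t)@R
E
python3 - <<'E'
from h import *
for n in("scene","top"):
    p,d=camera(n);cv2.imwrite(f"pics/{n}.png",p);np.savez(f"{n}.npz",p=p,d=d,w=world(n,d))
cv2.imwrite("pics/both.png",np.vstack([cv2.imread("pics/scene.png")[:300],cv2.imread("pics/top.png")[:300]]) )
s=observe();print(s["position"],s["ee_rot"],s["width"],s["clock"])
E
```

```text
[ 0.16389568 -0.5766718   0.21772586] [-7.94880393e-04  9.90440958e-01  1.37935044e-01 -2.99722371e-05] 0.09257311888156165 0.1
```

View pics/scene.png

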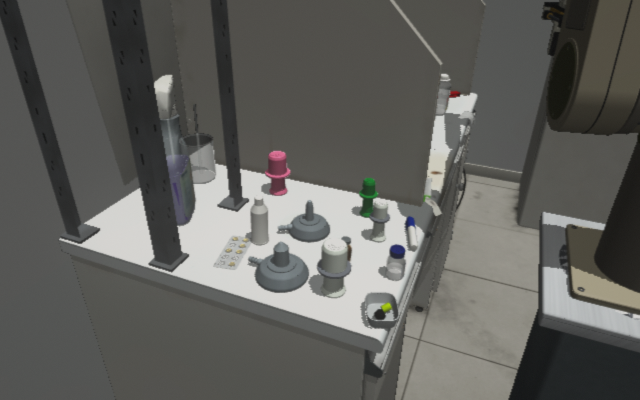

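View pics/top.png

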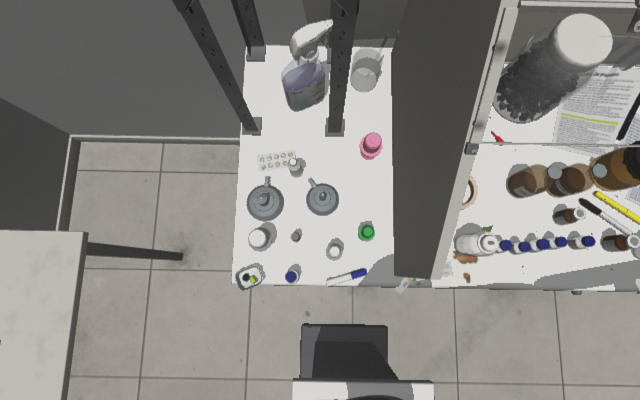

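The scene view shows these candidates:
- Large white capsule at (334,265)
- Small white capsule at (379,220)
- Pink look-alike at (278,172)
- Green look-alike at (368,197)
- White bottle at (259,220)
- Stands at (282,268) and (310,225)

In the top view the large capsule is at (259,238), the small one at (335,250), and the stands at (265,200) and (322,197). I choose the white collared capsule at (334,265) and will measure both spigots.

```bash
python3 - <<'E'
from h import *
T=np.load("top.npz");S=np.load("scene.npz")
def rep(n,A,u0,v0,r,zs):
    w=A["w"][v0-r:v0+r,u0-r:u0+r].reshape(-1,3); d=A["d"][v0-r:v0+r,u0-r:u0+r].ravel();w=w[d>0]
    for a,b in zs:
        q=w[(w[:,2]>a)&(w[:,2]<b)]
        if len(q): print(n,(a,b),len(q),q.min(0).round(3),q.max(0).round(3),np.median(q,0).round(3))
w=T["w"]
rep("cap",T,259,238,18,[(.08,.1),(.04,.06)])
rep("small",T,335,250,16,[(.065,.085),(.03,.05)])
for n,u,v in(("standL",265,200),("standR",322,197)): rep(n,T,u,v,24,[(.018,.032),(.034,.046),(.046,.056),(.056,.075)])
for n,u,v in(("capS",334,260),("smallS",379,220)): rep(n,S,u,v,30,[(.055,.085),(.086,.095)])
for n,u,v in(("LS",282,265),("RS",310,222)): rep(n,S,u,v,26,[(.018,.032),(.034,.046),(.046,.056),(.056,.075)])
for n,u,v in(("bottle",294,165),("bl",291,277),("tray",249,277),("green",366,232),("pink",372,146),("tiny",296,237)): rep(n,T,u,v,9,[(.01,.4)])
rep("panel",T,415,270,25,[(.02,.6)]);rep("panS",S,420,190,30,[(.02,.6)])
a=cv2.resize(S["p"][180:310,230:420],None,fx=4,fy=4);cv2.imwrite("pics/crop.png",a)
E
```

```text
cap (0.08, 0.1) 267 [0.439 0.219 0.08 ] [0.478 0.258 0.094] [0.459 0.237 0.089]
cap (0.04, 0.06) 157 [0.435 0.213 0.044] [0.485 0.265 0.06 ] [0.451 0.225 0.049]
small (0.065, 0.085) 108 [0.422 0.058 0.067] [0.446 0.082 0.082] [0.434 0.071 0.077]
small (0.03, 0.05) 89 [0.418 0.052 0.046] [0.451 0.088 0.05 ] [0.433 0.075 0.048]
standL (0.018, 0.032) 622 [0.514 0.202 0.018] [0.596 0.276 0.031] [0.547 0.234 0.022]
standL (0.034, 0.046) 16 [0.538 0.226 0.035] [0.557 0.246 0.046] [0.542 0.231 0.038]
standL (0.046, 0.056) 24 [0.539 0.226 0.046] [0.562 0.248 0.056] [0.545 0.233 0.055]
standL (0.056, 0.075) 72 [0.54  0.227 0.056] [0.562 0.248 0.07 ] [0.55  0.237 0.061]
standR (0.018, 0.032) 529 [0.528 0.068 0.018] [0.621 0.158 0.031] [0.56  0.099 0.022]
standR (0.034, 0.046) 10 [0.554 0.093 0.035] [0.561 0.107 0.046] [0.556 0.101 0.04 ]
standR (0.046, 0.056) 9 [0.555 0.093 0.047] [0.565 0.104 0.056] [0.557 0.095 0.055]
standR (0.056, 0.075) 25 [0.556 0.095 0.057] [0.569 0.104 0.067] [0.561 0.1   0.063]
capS (0.055, 0.085) 421 [0.439 0.235 0.055] [0.479 0.261 0.085] [0.453 0.256 0.071]
capS (0
[... 793 characters left out ...]
68] [0.56  0.105 0.061]
bottle (0.01, 0.4) 193 [0.615 0.15  0.013] [0.644 0.181 0.098] [0.624 0.163 0.072]
bl (0.01, 0.4) 159 [0.363 0.149 0.011] [0.392 0.18  0.06 ] [0.379 0.163 0.055]
tray (0.01, 0.4) 95 [0.356 0.245 0.01 ] [0.394 0.287 0.023] [0.372 0.268 0.015]
green (0.01, 0.4) 214 [ 0.461 -0.02   0.045] [0.496 0.016 0.082] [0.477 0.    0.069]
pink (0.01, 0.4) 316 [ 0.663 -0.036  0.045] [0.706 0.007 0.095] [ 0.674 -0.011  0.085]
tiny (0.01, 0.4) 79 [0.458 0.149 0.012] [0.479 0.17  0.049] [0.467 0.159 0.045]
panel (0.02, 0.6) 1501 [ 0.382 -0.087  0.02 ] [ 0.453 -0.071  0.346] [ 0.412 -0.072  0.228]
panS (0.02, 0.6) 1310 [ 0.382 -0.089  0.02 ] [ 0.457 -0.067  0.109] [ 0.415 -0.071  0.064]
```

View pics/crop.png

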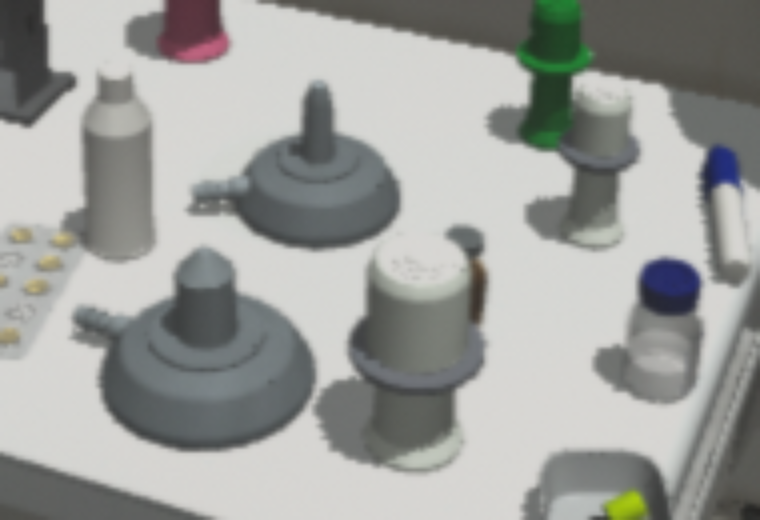

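The crop confirms it. The white capsule with the grey collar (crop 415,340) is the large one. The thick spigot is on the left stand (crop 205,290), and the right stand (crop 320,140) is slim. Measured positions: capsule (0.459, 0.240), stout stand (0.551, 0.239), panel corner (0.38, -0.08). I'll pass in front of that corner with the tool turned so its slim side faces the panel.

```bash
python3 -m pendant '[[15,-30,0,3],[30,-60,0,6],[45,-90,0,9],[60,-120,0,12],[75,-150,0,15],[89,-180,0,16],[89,-180,0,16],[89,-180,0,16]]' 0.5; python3 - <<'E'
from h import *
c=get_calibration("wrist");R=np.array(c["R"]);t=np.array(c["t"]);s=observe()
print("cam",-R.T@t,"ax",R[2],s["joint_pos"],s["ee_rot"])
E
```

```text
clock: 0.77
position: [0.2007, -0.3786, 0.2186]
ee_rot: [0.0, 1.0, -0.0, 0.0]
contact_force: [0.1, -0.3, 0.9]
width: 0.0699
gripper_force: 0.0
cam [ 0.27312189 -0.37973717  0.38435366] ax [-2.65728332e-01 -6.06637415e-04 -9.64047761e-01] [-1.20311228e+00 -3.52416052e-01  1.93561936e+00 -4.34745171e-05
  1.55761266e+00  3.68270641e-01] [ 3.70163822e-04  9.99999881e-01 -2.93020748e-04  1.19417321e-04]
```

The wrist camera sticks out 73 mm on the tool's +x side, so I'll make a half turn before passing the corner so that it faces the robot.

```bash
python3 -m pendant '[[10,-20,0,-7],[20,-40,0,-14],[30,-60,0,-21],[40,-80,0,-28],[40,-80,0,-35],[40,-80,0,-42],[40,-80,0,-49],[40,-80,0,-56],[40,-80,0,-63],[40,-80,0,-70],[40,-80,0,-77],[40,-80,0,-84]]'; python3 -m pendant '[[0,0,0,-7],[0,0,0,-14],[0,0,0,-21],[0,0,0,-28],[0,0,0,-35],[0,0,0,-42],[0,0,0,-49],[0,0,0,-56],[0,0,0,-63],[0,0,0,-70],[0,0,0,-77],[0,0,0,-84]]';python3 -m pendant '[[0,0,0,-6],[0,0,0,-12],[0,0,0,-12]]'; python3 -c "
from h import *
c=get_calibration('wrist');R=np.array(c['R']);print(-R.T@c['t'],observe()['joint_pos'])"
```

```text
clock: 1.77
position: [0.2405, -0.3009, 0.2186]
ee_rot: [-0.0, 0.742, 0.67, -0.0]
contact_force: [0.9, -0.4, -0.6]
width: 0.0695
gripper_force: 0.0
clock: 2.77
position: [0.2405, -0.3009, 0.2186]
ee_rot: [-0.0, 0.103, 0.995, 0.0]
contact_force: [-0.7, 0.3, 0.7]
width: 0.0696
gripper_force: 0.0
clock: 3.02
position: [0.2405, -0.3007, 0.2186]
ee_rot: [-0.0, -0.001, 1.0, 0.0]
contact_force: [-0.1, 0.5, -0.2]
width: 0.0698
gripper_force: 0.0
[ 0.16581166 -0.30209827  0.38440379] [-1.02932215e+00 -4.87728189e-01  2.03414549e+00 -2.17339008e-04
  1.59539039e+00 -2.60214979e+00]
```

```bash
python3 -m pendant '[[-10,35,0,0],[-20,70,0,0],[-30,105,0,0],[-40,140,0,0],[-42,155,0,0],[-42,155,0,0]]'; python3 -c "
from h import *
print(observe()['joint_pos'])"
```

```text
clock: 3.52
position: [0.2838, -0.143, 0.2189]
ee_rot: [0.0, 0.001, 1.0, 0.0]
contact_force: [0.2, 0.2, -0.2]
width: 0.0699
gripper_force: 0.0
[-6.29552269e-01 -7.20144479e-01  2.17857416e+00  7.14047159e-04
  1.68259313e+00 -2.19779698e+00]
```

```bash
python3 -m pendant '[[-5,35,0,0],[-10,70,0,0],[-12,105,0,0],[-12,140,0,0],[-12,175,0,0],[-12,210,0,0],[-12,245,0,0],[-12,280,0,0],[-12,315,0,0],[-12,345,0,0],[-12,345,0,0]]'; python3 -c "
from h import *
print(observe()['joint_pos'])"
```

```text
clock: 4.43
position: [0.2961, 0.2036, 0.2184]
ee_rot: [-0.0, 0.001, 1.0, 0.001]
contact_force: [0.8, -0.4, 0.3]
width: 0.0696
gripper_force: 0.0
[ 4.57953735e-01 -5.73404165e-01  2.09136149e+00  1.34313142e-03
  1.62363432e+00 -1.11142120e+00]
```

```bash
python3 -m pendant '[[-35,10,0,0],[-70,20,0,0],[-105,30,0,0],[-140,36,0,0],[-163,36,0,0],[-163,36,30,0],[-163,36,65,0],[-163,36,100,0],[-163,36,100,0],[-163,36,100,0]]'; python3 - <<'E'
from h import *
s=observe();c=get_calibration("wrist");p,d=camera("wrist");q,_=camera("scene")
cv2.imwrite("pics/g1.png",np.hstack([p,q])[:, :]);cv2.imwrite("pics/g1.png",cv2.resize(np.hstack([p[:,100:540],q[150:,200:].repeat(1,0) if 0 else q[:,200:]]),(800,363)))
E
```

```text
clock: 5.27
position: [0.458, 0.2337, 0.1166]
ee_rot: [-0.003, 0.003, 1.0, -0.001]
contact_force: [0.5, 0.5, 1.2]
width: 0.0695
gripper_force: 0.0
```

View pics/g1.png

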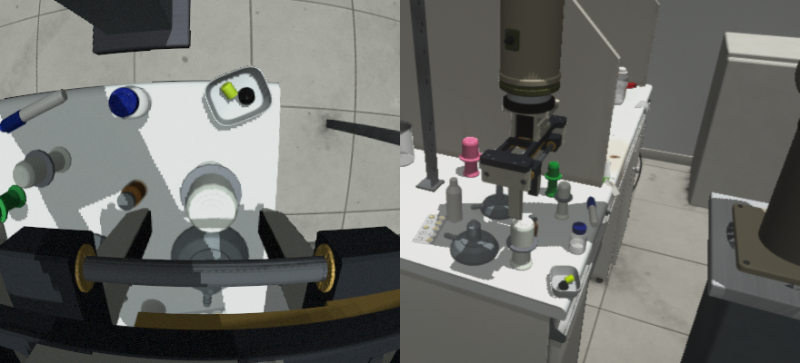

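The wrist view (left half) shows the large capsule at about (210,205), centred between the open fingers, with the stand behind it at (210,250). Next I'll check the settled pose.

```bash
python3 - <<'E'
from h import *
s=observe();print(s["position"],s["ee_rot"])
# refine from wrist depth (fisheye)
c=get_calibration("wrist");p,d=camera("wrist");R=np.array(c["R"]);t=np.array(c["t"])
v,u=np.mgrid[:400,:640].astype(float);a=(u-c["cx"])/c["fx"];b=(v-c["cy"])/c["fy"];th=np.hypot(a,b)+1e-9
k=np.tan(th)/th
w=(np.stack([a*k*d,b*k*d,d],-1)-t)@R
def mc(n,lo,hi,cx,cy,r):
    q=w[(d>0)&(w[...,2]>lo)&(w[...,2]<hi)&(np.hypot(w[...,0]-cx,w[...,1]-cy)<r)]
    if len(q)<5: return print(n,len(q))
    (x,y),R_=cv2.minEnclosingCircle(q[:,:2].astype(np.float32));print(n,len(q),round(x,4),round(y,4),round(R_,4),np.median(q[:,2]).round(4))
mc("captop",.084,.096,.459,.239,.035);mc("collar",.044,.052,.459,.239,.04);mc("stand foot",.003,.03,.551,.239,.07);mc("spig",.04,.07,.551,.239,.025)
T=np.load("top.npz");S=np.load("scene.npz")
for A in(T,S):
    w=A["w"];d=A["d"];mc("captop",.086,.094,.459,.239,.03);mc("spig",.04,.07,.551,.239,.025)
E
```

```text
[0.46062161 0.2353804  0.12077602] [1.11237130e-03 2.04288287e-03 9.99997242e-01 3.23296854e-04]
captop 2295 0.4595 0.2376 0.0198 0.0897
collar 988 0.4596 0.2374 0.0272 0.0486
stand foot 3062 0.5615 0.2361 0.0545 0.0198
spig 30 0.5595 0.2378 0.0051 0.0613
captop 232 0.4595 0.238 0.0194 0.0898
spig 103 0.5507 0.2375 0.0123 0.0586
captop 320 0.4592 0.2406 0.0195 0.0907
spig 251 0.5509 0.2404 0.0128 0.0554
```

```bash
python3 -m pendant '[[1,2,22,0],[1,2,45,0],[1,2,60,0],[1,2,67,0],[1,2,67,0],[1,2,67,0]]'; python3 -m pendant '[[0,0,0,0],[0,0,0,0],[0,0,0,0],[0,0,0,0],[0,0,0,0],[0,0,0,0],[0,0,0,0],[0,0,0,0]]' -1 40
```

```text
clock: 5.92
position: [0.4591, 0.2381, 0.0534]
ee_rot: [0.001, 0.001, 1.0, 0.0]
contact_force: [-0.6, -0.6, 0.4]
width: 0.0697
gripper_force: 0.0
clock: 6.58
position: [0.4582, 0.2377, 0.0519]
ee_rot: [0.0, 0.001, 1.0, 0.0]
contact_force: [-0.0, -0.1, 3.2]
width: 0.0392
gripper_force: 40.0
```

```bash
python3 -m pendant '[[0,0,-15,0],[0,0,-45,0],[0,0,-75,0],[0,0,-85,0],[-30,0,-85,0],[-60,0,-85,0],[-85,0,-85,0],[-91,0,-85,0],[-91,0,-85,0],[-91,0,-85,0],[-91,0,-85,0]]'; python3 - <<'E'
from h import *
s=observe();print(s["position"],s["ee_rot"],s["width"],s["contact_force"])
p,d=camera("scene");q,e=camera("top")
cv2.imwrite("pics/l1.png",cv2.resize(p[150:320,200:420],(776,600)))
for n,dd in(("scene",d),("top",e)):
    w=world(n,dd);m=(dd>0)&(abs(w[...,0]-.551)<.035)&(abs(w[...,1]-.239)<.035)
    for a,b in((.12,.139),(.145,.18)):
        k=w[m&(w[...,2]>a)&(w[...,2]<b)]
        if len(k): print(n,a,len(k),k.min(0).round(4),k.max(0).round(4))
E
```

```text
clock: 7.5
position: [0.5476, 0.2375, 0.1359]
ee_rot: [-0.001, 0.001, 1.0, -0.0]
contact_force: [-0.3, -0.1, 0.3]
width: 0.0393
gripper_force: 40.0
[0.54760867 0.237473   0.13589498] [-8.35003896e-04  1.08413907e-03  9.99999049e-01 -1.69433538e-04] 0.03930734549907808 [-0.27547847 -0.14764253  0.25210465]
scene 0.12 272 [0.5221 0.2112 0.1201] [0.5752 0.2665 0.139 ]
scene 0.145 722 [0.5283 0.2045 0.1451] [0.5554 0.274  0.18  ]
top 0.12 26 [0.5231 0.2435 0.1304] [0.5333 0.2587 0.135 ]
top 0.145 2 [0.5302 0.2429 0.1461] [0.5309 0.2457 0.1499]
```

View pics/l1.png

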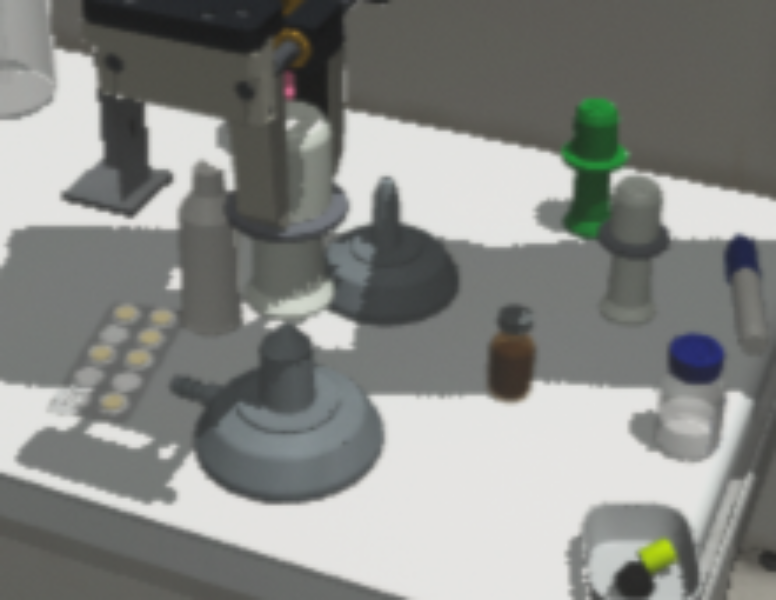

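The capsule is held upright at (290,220), above the stout spigot at (288,370). It needs to go about 2 mm further out, then down.

```bash
python3 -m pendant '[[-2,0,0,0],[-2,0,10,0],[-2,0,20,0],[-2,0,30,0],[-2,0,38,0],[-2,0,42,0],[-2,0,42,0],[-2,0,42,0]]' - 55; python3 -m pendant '[[0,0,2,0],[0,0,4,0],[0,0,6,0],[0,0,8,0],[0,0,9,0],[0,0,9,0]]'
```

```text
clock: 8.27
position: [0.5504, 0.2375, 0.0939]
ee_rot: [-0.001, 0.001, 1.0, -0.0]
contact_force: [-0.4, 1.2, -0.5]
width: 0.0389
gripper_force: 54.9
clock: 8.77
position: [0.5507, 0.2376, 0.0862]
ee_rot: [-0.0, 0.001, 1.0, 0.0]
contact_force: [-5.7, -0.5, 5.5]
width: 0.0393
gripper_force: 55.0
```

```bash
python3 -m pendant '[[1,0,0,0],[1,0,1,0],[1,0,2,0],[1,0,3,0],[1,0,4,0],[1,0,4,0],[1,0,4,0]]'
```

```text
clock: 9.35
position: [0.5503, 0.2377, 0.0822]
ee_rot: [0.0, 0.001, 1.0, 0.0]
contact_force: [-2.6, 0.7, 6.0]
width: 0.0392
gripper_force: 55.0
```

```bash
python3 -m pendant '[[0.5,0,1,0],[0.5,0,2,0],[0.5,0,3,0],[0.5,0,4,0],[0.5,0,4,0],[0.5,0,4,0]]'
```

```text
clock: 9.85
position: [0.5505, 0.2377, 0.0799]
ee_rot: [0.001, 0.001, 1.0, 0.0]
contact_force: [-6.2, -0.8, 16.4]
width: 0.0391
gripper_force: 55.0
```

```bash
python3 -m pendant '[[0.5,0,1,0],[0.5,0,2,0],[0.5,0,3,0],[0.5,0,3,0],[0.5,0,3,0]]'; python3 -m pendant '[[0,0,1,0],[0,0,2,0],[0,0,3,0],[0,0,3,0],[0,0,3,0]]'
```

```text
clock: 10.27
position: [0.5507, 0.2378, 0.0783]
ee_rot: [0.002, 0.001, 1.0, 0.0]
contact_force: [-8.1, -1.7, 24.1]
width: 0.0392
gripper_force: 55.0
clock: 10.68
position: [0.5512, 0.2381, 0.0777]
ee_rot: [0.003, 0.001, 1.0, 0.001]
contact_force: [-15.8, -5.0, 39.0]
width: 0.0393
gripper_force: 55.0
```

The force rose sharply while the travel stopped, at a rim height of about 0.026. I'll unload and check the capsule height before letting go.

```bash
python3 -m pendant '[[0,0,-3,0],[0,0,-6,0],[0,0,-8,0],[0,0,-8,0],[0,0,-8,0]]'; python3 - <<'E'
from h import *
p,d=camera("scene");w=world("scene",d)
cv2.imwrite("pics/l2.png",cv2.resize(p[170:310,210:390],(771,600)))
m=(d>0)&(abs(w[...,0]-.551)<.017)&(abs(w[...,1]-.239)<.019)
print(observe()["position"]);k=w[m];print([np.percentile(k[:,2],q).round(4) for q in(50,80,90)])
h=np.histogram(k[:,2],np.arange(.06,.135,.003));print(list(zip(h[1].round(3),h[0])))
E
```

```text
clock: 11.1
position: [0.5499, 0.2379, 0.0782]
ee_rot: [0.001, 0.001, 1.0, 0.0]
contact_force: [7.8, 5.6, -10.0]
width: 0.0385
gripper_force: 55.0
[0.54989305 0.23784233 0.07823096]
[np.float64(0.1174), np.float64(0.2238), np.float64(0.2331)]
[(np.float64(0.06), np.int64(21)), (np.float64(0.063), np.int64(1)), (np.float64(0.066), np.int64(0)), (np.float64(0.069), np.int64(0)), (np.float64(0.072), np.int64(2)), (np.float64(0.075), np.int64(21)), (np.float64(0.078), np.int64(10)), (np.float64(0.081), np.int64(11)), (np.float64(0.084), np.int64(10)), (np.float64(0.087), np.int64(15)), (np.float64(0.09), np.int64(11)), (np.float64(0.093), np.int64(12)), (np.float64(0.096), np.int64(9)), (np.float64(0.099), np.int64(12)), (np.float64(0.102), np.int64(15)), (np.float64(0.105), np.int64(6)), (np.float64(0.108), np.int64(12)), (np.float64(0.111), np.int64(19)), (np.float64(0.114), np.int64(39)), (np.float64(0.117), np.int64(74)), (np.float64(0.12), np.int64(4)), (np.float64(0.123), np.int64(1)), (np.float64(0.126), np.int64(0)), (np.float64(0.129), np.int64(0)), (np.float64(0.132), np.int64(0))]
```

View pics/l2.png

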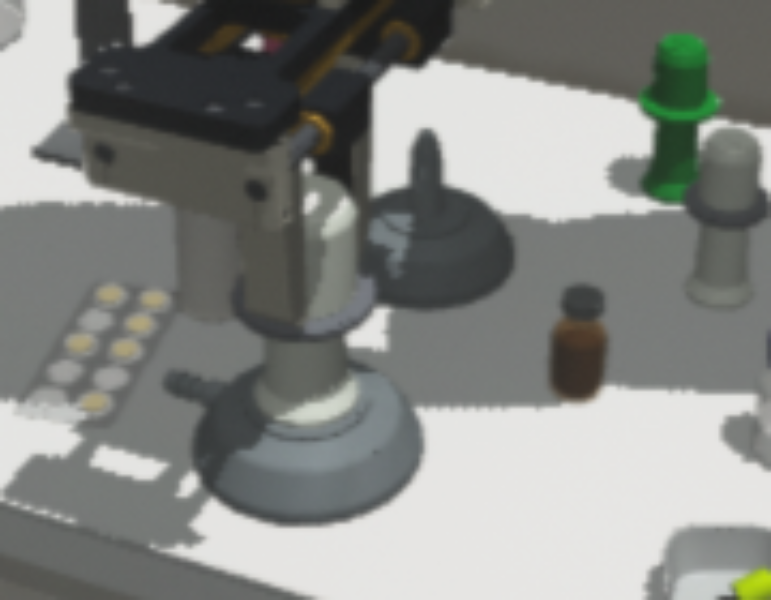

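The rim (300,405) sits on the shoulder, with the capsule top at about 0.117, as expected. It also held against a 10 N pull. Next I'll neutralise the load, release and retract.

```bash
python3 -m pendant '[[-1,-1,2,0],[-1,-1,3,0],[-1,-1,3,0]]'; python3 -m pendant '[[0,0,0,0],[0,0,0,0],[0,0,0,0],[0,0,0,0],[0,0,0,0],[0,0,0,0]]' 0.5; python3 -m pendant '[[0,0,-10,0],[0,0,-40,0],[0,0,-75,0],[0,0,-110,0],[0,0,-110,0]]'; python3 -m pendant '[[35,0,0,0],[70,0,0,0],[105,0,0,0],[140,0,0,0],[170,0,0,0],[170,0,0,0],[170,0,0,0]]'; python3 - <<'E'
from h import *
for n in("scene","top"):
    p,d=camera(n);w=world(n,d)
    if n=="scene":cv2.imwrite("pics/e.png",cv2.resize(p[150:320,200:420],(776,600)))
    def mc(nm,a,b,x,y,r):
        q=w[(d>0)&(w[...,2]>a)&(w[...,2]<b)&(np.hypot(w[...,0]-x,w[...,1]-y)<r)]
        if len(q)>5:print(n,nm,len(q),cv2.minEnclosingCircle(q[:,:2].astype(np.float32)),np.median(q[:,2]))
    mc("top",.112,.13,.551,.239,.03);mc("small",.073,.085,.434,.071,.025)
E
```

```text
clock: 11.4
position: [0.5506, 0.2378, 0.078]
ee_rot: [0.001, 0.001, 1.0, 0.001]
contact_force: [-3.7, 4.6, 11.3]
width: 0.0392
gripper_force: 55.0
clock: 11.9
position: [0.5497, 0.2362, 0.0762]
ee_rot: [-0.0, 0.001, 1.0, -0.0]
contact_force: [-0.4, 0.8, 0.1]
width: 0.0692
gripper_force: 0.0
clock: 12.32
position: [0.554, 0.2378, 0.1966]
ee_rot: [0.006, 0.001, 1.0, 0.002]
contact_force: [0.6, -0.3, 1.2]
width: 0.0695
gripper_force: 0.0
clock: 12.9
position: [0.3793, 0.2371, 0.1875]
ee_rot: [0.001, 0.001, 1.0, 0.0]
contact_force: [0.3, -0.2, 0.1]
width: 0.0695
gripper_force: 0.0
scene top 296 ((0.551657497882843, 0.2406717836856842), 0.019793041050434113) 0.11709870409527608
scene small 25 ((0.4416719675064087, 0.07840602844953537), 0.009175248444080353) 0.07731909461247785
top top 237 ((0.5514063239097595, 0.2372155785560608), 0.019011257216334343) 0.11602708394339967
top small 96 ((0.4342082738876343, 0.07050396502017975), 0.012644845061004162) 0.0775142370342107
```

View pics/e.png

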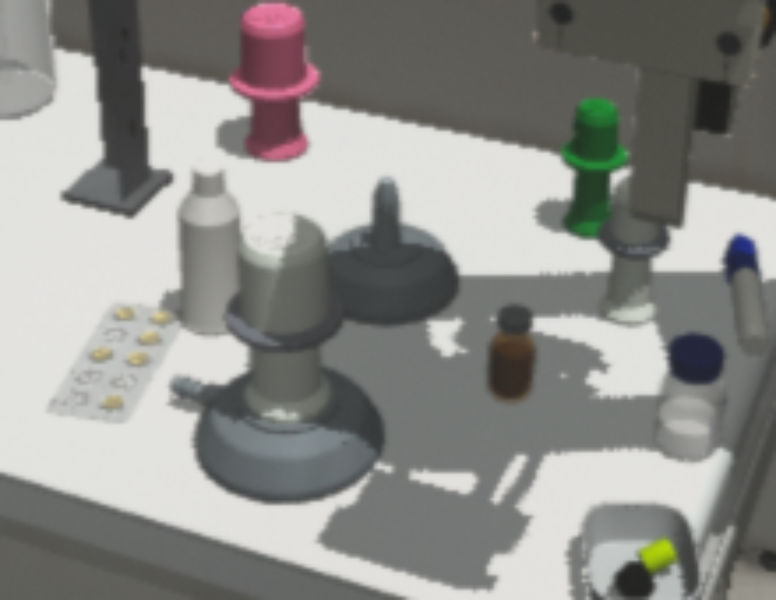

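The capsule stands upright on the stout spigot (285,320), its top at 0.116–0.117, which puts the rim on the shoulder. The small capsule at (630,260) hasn't moved, and the gripper is clear.

```bash
python3 -c "
from plant import *
print(hand_in())"
```

```text
the job is handed in; nothing more can be done
None
```

The larger capsule is pressed onto the stout spigot with its rim on the shoulder (within about 1 mm) and released, the small capsule is where it was, and the job was handed in after about 13 s; no verdict was returned.

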